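# Open the child-resistant cap of the solvent tin at the grinder bench

### The job

Open the solvent tin that is strapped to the bench, ready for cleaning the cleats: its cap is child-resistant, so push it down and keep it down while turning it anticlockwise, but do not lean on the thin tin harder than the cap needs. Lift the cap off and set it down the right way up in the drip tray, without dropping it, and leave the other parts on the bench where they are.

Things in the scene. Friction and masses are not known exactly. Their poses are not given: they have to be found in the camera images.
- cap_centre (a point): centre, half-way up, of the black ribbed plastic cap on the tin's neck: cylinder 51 mm across, 35 mm tall, closed on top, about 50 g; z up, yaw without meaning. Its lower edge is 14 mm above the tin's flat top. Outer shell over an inner cap: unpressed the shell just clicks round either way (0.03 N m) while the inner cap stays locked; held down and turned, it takes it along
- cap_top (a point): centre of the cap's flat top, 17.5 mm above cap_centre. Pressing: the shell's spring starts at 6 N, adds 2.8 N per mm. Teeth (8 round the shell) meet after 1.5 to 3.6 mm, as worn (not to be seen); they drive 0.6 mm deeper, stop hard 2.2 mm deeper. Tooth on tooth, it stops hard where they meet and sinks in only after up to 27 degrees of turning: follow it down, they take hold within 45
- tin_neck (a point): centre of the round mouth under the cap, 33.5 mm above the tin's flat top; axes as tin. Lugs hold the inner cap as a bayonet: once the teeth drive, turning it anticlockwise seen from above frees it after 34 to 42 degrees; firm stop at 78 to 86. Pressed, it first sinks 2 mm here (5 to 8 N); freed and let go, a sprung plug lifts it 2 mm. Lift it 30 mm; if locked, it holds
- cap: the white inner cap, hidden in the shell and coming off with it; origin on the axis, level with the cap's lower edge; z up. The thin neck buckles if the cap is pushed against it with more than 35 N in all (sideways load included) or pulled, still locked, with more than 24 N: a press of 19 to 23 N with little side force is right
- tin: rectangular sheet-metal solvent tin, 65 (x) by 115 (y) by 165 mm tall, standing in a dark steel bracket that is screwed to the bench, so that it cannot move or turn; origin at the centre of its underside on the bench, z up. The neck and cap stand on top, 26 mm to +y of the centre; nothing else stands up from the top
- tray: shallow rectangular steel drip tray, 170 (x) by 150 (y) mm, fixed to the bench; floor 3 mm and low rim 12 mm above the bench; origin at the centre of its underside, z up. The cap belongs on its floor, rim down, anywhere near the middle
- cleat_a: bystander: dark steel claw cleat, 75 by 50 mm, 26 mm tall, standing on its points; origin at the centre of its underside
- cleat_b: bystander: a second cleat of the same make
- knob: bystander: brass knurled tension knob, 26 mm across, 22 mm tall; origin at the centre of its underside
- spacer: bystander: plastic spacer ring, 32 mm across, 18 mm tall; origin at the centre of its underside
There are look-alikes about, which are no part of the job. What is shaped like the cap but green or pink is not meant. Of the things that look like the tin, take the one that is nearest to the robot's base at the start.

How it is judged (in metres and radians):
On the way, in this order (a step that is already met when the one before it is completed fails the run):
1. the cap is lifted off the neck in the fingers (z of cap_centre in the frame of tin_neck above 0.03 m and contact force between the fingers and cap above 0.5 N), for 0.1 s.
2. the cap is brought down into the tray in the fingers, to within 10 mm of its floor, not dropped (x of cap_centre in the frame of tray between -0.055 and 0.055 m and y of cap_centre in the frame of tray between -0.045 and 0.045 m and z of cap_centre in the frame of tray below 0.0305 m and contact force between the fingers and cap above 0.5 N), for 0.05 s.
At the end, for the whole second after the job is handed in: the cap stands at rest on the floor of the drip tray, closed end up (within 0.12 rad of upright), wholly inside the rim (its centre within 55 mm in x and 45 mm in y of the tray's centre), and is let go (x of cap_centre in the frame of tray between -0.055 and 0.055 m and y of cap_centre in the frame of tray between -0.045 and 0.045 m and z of cap_centre in the frame of tray between 0.016 and 0.025 m and angle between cap_centre's own z axis and vertical below 0.12 rad and linear speed of cap below 0.02 m/s and contact force between the fingers and cap below 0.05 N); the robot touches nothing.
It fails at once if the cap loads the tin with more than 35 N (contact forces added up) (contact force between cap and tin above 35 N).
It fails at once if a bystander is moved by more than 20 mm (distance of any of cleat_a, cleat_b, knob, spacer from where it was at the start of the episode above 0.02 m).
It also fails if it takes over 64 s, if anything falls off the work surface, if the arm or the gripper's body presses on something with over 40 N, if the wrist force passes 120 N, or if a joint passes its speed limit or range.

### The arm

A 6-joint arm with a two-finger parallel gripper is mounted at the origin on the work surface. World frame = base frame: x ahead of the robot, y to its left, z up, the work surface at z = 0. Lengths are in mm, angles in rad, forces in N, time in s.
With the tool pointing down it reaches from about 300 to 950 mm from the base axis. Payload 3.1 kg.
Tool frame: the origin (TCP) lies at the very end of the fingers, on their centre line; the grasp point (between the pads) lies ctrl.grip_depth behind it (ctrl.grip_depth is the distance from the TCP to the grasp point, in mm); z points along the fingers, y is the line along which they close (so a half turn about z gives the same grasp; the last joint's range is limited). The gripper opens to 85 mm and grips with 20 to 120 N. Pads are 22 mm wide; open, the fingers measure 114 mm over their backs; the gripper's body (76 mm by 85 mm) begins 54 mm behind the grasp point. The pads swing forward as they close: fully open they stand 13 mm farther back than shut.
Start: joints at [-1.303, 0.308, 1.634, -0, 1.2, -0.07], TCP at [207.106, -589.694, 231.272] pointing down, gripper open.
Joint ranges: [-3.06, 3.06], [-0.79, 1.96], [0.05, 2.63], [-1.19, 4.34], [0.05, 2.64], [-2.94, 2.94]. Speed limits (rad/s): [2.79, 2.79, 3.14, 3.14, 3.14, 3.14].

### API

Orientations are given as a unit quaternion [x, y, z, w].
In Python, from station import ctrl gives the robot as it stands. The module is installed in compiled form; this text tells all that it offers.
- The arm moves only by the shell command python3 -m handwheel 'ROWS' [OPENING]. ROWS is JSON, one flat list of numbers, 6 for each row, row after row: the shift along the tool's x, y, z in cm, then the turn, a rotation vector about the tool's x, y, z in degrees. In form: [dx, dy, dz, wx, wy, wz, dx, dy, dz, wx, wy, wz, ...]. A call has exactly 10 rows; each row shifts and turns the commanded pose from where the row before left it, along the tool's axes as they then stand; what a row does not reach is not made up. A row lasts 1/12 s, in which the tool goes at most 41.7 mm and 7.16 degrees, less where a joint would pass 70% of its speed; a pose out of reach is approached as far as the arm can. A call with a gripper value outside its range is refused whole. OPENING is the opening, from 0 (shut) to 1 (fully open), set as the call begins (- or left out, the last holds). The fingers move at their own pace and stop on an object; the grip force is fixed at half the most. Time passes only in rows, so rows that do not move let the fingers close, or fill a call up. It gives the time, the measured TCP pose, the force and the opening at its end, in the units of the state.
- ctrl.read_state(): the state, without advancing time (a new reading comes with each control period).
- ctrl.capture(name): name is "side" or "top" or "wrist"; returns a dict with "pixels" (480x640x3 uint8, red, green, blue), "intrinsics" (3x3 intrinsics, pixels), "k1" (the pictures are not rectified: a ray, as slopes to the right and down, at radius r is drawn at 1 + k1 r^2 times it, then the intrinsics apply), "position" and "rotation" of the camera in the world; the wrist camera has in their place "T_tool_cam" (4x4, takes a point from camera to tool coordinates, whose origin is the TCP and whose axes are the flange's). Camera axes: x right, y down, z forward; pixel columns grow to the right and rows downward; lengths in mm; the calibration is good to about 2 mm. A picture is of the moment at which its call begins: read the wrist's pose just before it. There is no depth.
- ctrl.sign_off(): hands the job in, once; it reports no verdict.
The state is a dict: "time_s": time; "q": joint angles; "dq": joint speeds; "joint_efforts": joint torques, N m; "tcp_pos": TCP position; "ee_rot": TCP orientation; "ft_force": force on the tool from outside, world axes, zero at the start; "torque": the same for the moment, N m; "width": finger opening in mm.
Only numpy, scipy, OpenCV 4.12 (cv2) and the standard library are available. Lean on these libraries where they do the work, as an engineer would, in place of code of your own. Each camera call takes 0.05 s, during which the arm holds its last target. There are 200 camera calls.

## Working session

There is one attempt and no reset: what is moved stays moved. The work goes in short steps, Python scripts to look and compute and a shell command to move; the robot and the scene stay as the last step left them, time stands still between calls to the robot, and variables do not carry over. Pictures are saved under pics/ and viewed, on a budget of 10 in all, crops included, one or two more only if the job needs it, and the job is handed in when it is done.

```bash
mkdir -p pics; cat > h.py <<'E'
import numpy as np, cv2
from station import ctrl
from scipy.spatial.transform import Rotation as R
def cap(n):
    s=ctrl.read_state(); c=ctrl.capture(n)
    if n=='wrist':
        T=np.array(c['T_tool_cam']); Rt=R.from_quat(s['ee_rot']).as_matrix()
        c['rotation']=Rt@T[:3,:3]; c['position']=Rt@T[:3,3]+np.array(s['tcp_pos'])
    c['rotation']=np.array(c['rotation']); c['position']=np.array(c['position'])
    return c
def save(n,f):
    c=cap(n); cv2.imwrite('pics/'+f+'.png',c['pixels'][:,:,::-1]); np.save('pics/'+f+'.npy',{k:c[k] for k in('intrinsics','k1','position','rotation')},allow_pickle=True); return c
def load(f): return np.load('pics/'+f+'.npy',allow_pickle=True).item()
def ray(c,u,v):
    K=np.array(c['intrinsics']); d=np.array([(u-K[0,2])/K[0,0],(v-K[1,2])/K[1,1]]); s=d.copy()
    for _ in range(20): s=d/(1+c['k1']*(s@s))
    r=c['rotation']@np.array([s[0],s[1],1]); return r
def atz(c,u,v,z):
    r=ray(c,u,v); p=c['position']; return p+r*(z-p[2])/r[2]
def proj(c,P):
    K=np.array(c['intrinsics']); q=c['rotation'].T@(np.array(P)-c['position']); s=q[:2]/q[2]; s=s*(1+c['k1']*(s@s)); return K[0,0]*s[0]+K[0,2],K[1,1]*s[1]+K[1,2]
E
python3 - <<'E'
from h import *
for n in('top','side'):
    c=save(n,n+'0'); print(n,c['position'],c['rotation'],c['intrinsics'],c['k1'])
s=ctrl.read_state(); print(s, ctrl.grip_depth)
E
```

```text
top [ 441.90784313  -10.91348818 1126.34546363] [ 0.71198323 -0.69612864  0.07415676 -0.05464042] [[543.7950111    0.         321.71323822]
 [  0.         543.7950111  241.20571887]
 [  0.           0.           1.        ]] -0.06454117815154067
side [ 265.99433056 -582.68395245  546.75784707] [ 0.84152308 -0.21791514  0.13464842 -0.4756277 ] [[469.33693601   0.         317.58837278]
 [  0.         469.33693601 235.65811881]
 [  0.           0.           1.        ]] 0.022836820604716365
{'time_s': 0.1, 'q': array([-1.30270009e+00,  3.08941071e-01,  1.63506813e+00,  4.30888443e-05,
        1.19970363e+00, -6.97356662e-02]), 'dq': array([-5.06161807e-04, -2.95917089e-03, -3.11107137e-03, -1.78587811e-03,
        1.34759990e-03,  3.61574574e-05]), 'joint_efforts': array([-4.93746375e-04, -4.16406941e+01, -2.77644914e+01, -1.28309243e-04,
        4.05331681e-03,  7.29172029e-06]), 'tcp_pos': array([ 206.91711792, -588.95781393,  230.14328323]), 'ee_rot': array([ 9.85768353e-01,  1.68106011e-01, -8.49962683e-05, -1.05686293e-03]), 'ft_force': array([0.2584872 , 0.68573651, 0.29328199]), 'torque': array([0.0337331 , 0.00649105, 0.07141483]), 'width': 85.29020370861794} 18.700000000000003
```

View pics/top0.png

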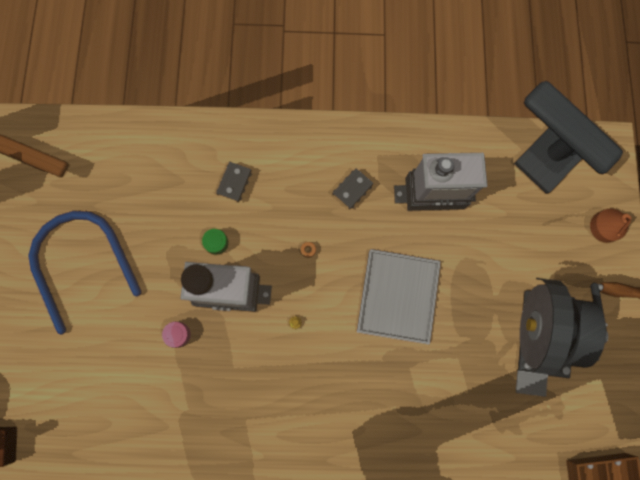

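View pics/side0.png

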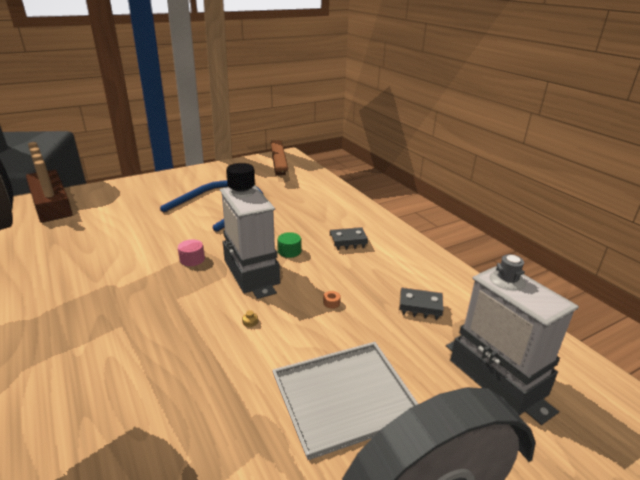

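```bash
sed -i "s/c\['rotation'\]=np.array(c\['rotation'\]); c\['pos/c['rotation']=(lambda q:R.from_quat(q).as_matrix() if q.size==4 else q)(np.array(c['rotation'])); c['pos/" h.py
python3 - <<'E'
from h import *
for n in('top','side'):
    c=save(n,n+'1')
c=load('top1')
print('cam',c['rotation'].round(2))
f=lambda n,u,v,z,c=c:print(n,atz(c,u,v,z).round(1))
f('capT',197,277,214); f('capG tin2',447,165,200)
for n,u,v in(('tray1',369,250),('tray2',441,262),('tray3',432,342),('tray4',358,331)): f(n,u,v,12)
f('cleatA',235,182,26);f('cleatB',353,189,26);f('knob',295,323,22);f('spacer',308,249,18);f('green',215,241,35);f('pink',176,335,35)
for n,u,v in(('t1',185,263),('t2',250,266),('t3',248,307),('t4',183,303)): f(n,u,v,165)
s=load('side1')
# triangulate cap top centre
def tri(a,ua,b,ub):
    A=[];B=[]
    M=np.zeros((3,3));v=np.zeros(3)
    for c,u in((a,ua),(b,ub)):
        d=ray(c,*u);d/=np.linalg.norm(d);P=np.eye(3)-np.outer(d,d);M+=P;v+=P@c['position']
    return np.linalg.solve(M,v)
print(tri(c,(197,277),s,(240,173)))
im=cv2.imread('pics/top1.png')[235:345,130:330]; im2=cv2.imread('pics/side1.png')[150:310,160:360]
cv2.imwrite('pics/cr.png',np.vstack([cv2.resize(im,None,fx=3,fy=3),cv2.resize(im2[:90],None,fx=3,fy=3)]))
E
```

```text
cam [[ 0.02 -0.98  0.18]
 [-1.   -0.02 -0.03]
 [ 0.03 -0.18 -0.98]]
capT [544.  173.9 214. ]
capG tin2 [ 758.3 -257.7  200. ]
tray1 [ 631.7 -138.7   12. ]
tray2 [ 610. -290.   12.]
tray3 [ 444.7 -268.6   12. ]
tray4 [ 464.3 -117.1   12. ]
cleatA [766.8 144.8  26. ]
cleatB [ 758.4 -102.9   26. ]
knob [477.5  10.9  22. ]
spacer [629.6 -11.6  18. ]
green [638.5 178.   35. ]
pink [447.9 245.1  35. ]
t1 [574.  206.7 165. ]
t2 [571.5  90.9 165. ]
t3 [498.9  91.3 165. ]
t4 [503.  205.8 165. ]
[544.10337008 176.52024976 203.14018184]
```

View pics/cr.png

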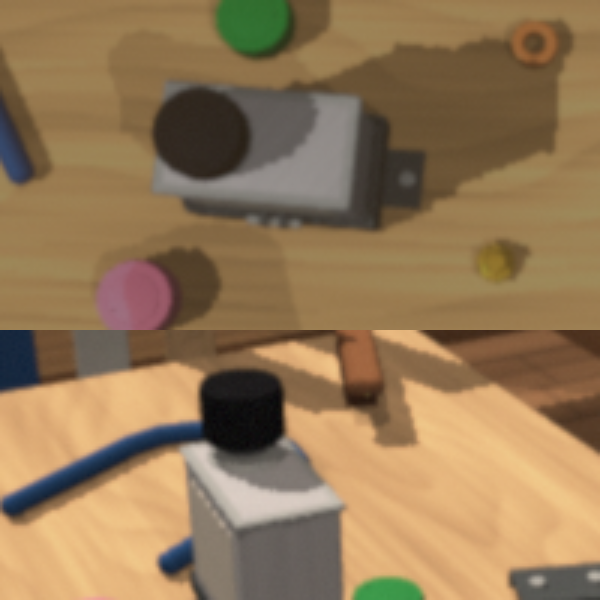

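Candidates: black cap on the nearer tin (197,279), grey cap on the far tin (447,165), loose green (215,241) and loose pink (176,335). I choose the black cap at about (541,174), 570 mm from the base; the other tin is 800 mm away. The triangulated height agrees with the expected 214 mm to about 1 cm. The tray is centred near (538,-204). Moving now.

```bash
python3 -m handwheel '[2.6,-2.8,-0.9,0,0,0, 2.6,-2.8,-0.9,0,0,0, 2.6,-2.8,-0.9,0,0,0, 2.6,-2.8,-0.9,0,0,0, 2.6,-2.8,-0.9,0,0,0, 2.6,-2.8,-0.9,0,0,0, 2.6,-2.8,-0.9,0,0,0, 2.6,-2.8,-0.9,0,0,0, 2.6,-2.8,-0.9,0,0,0, 2.6,-2.8,-0.9,0,0,0]' 1
python3 -m handwheel '[2.6,-2.8,0,0,0,0, 2.6,-2.8,0,0,0,0, 2.6,-2.8,0,0,0,0, 2.6,-2.8,0,0,0,0, 2.6,-2.8,0,0,0,0, 2.6,-2.8,0,0,0,0, 2.6,-2.8,0,0,0,0, 2.6,-2.8,0,0,0,0, 2.6,-2.8,0,0,0,0, 2.6,-2.8,0,0,0,0]'
cat >> h.py <<'E'
def delta(P,c=None):
    s=ctrl.read_state(); M=R.from_quat(s['ee_rot']).as_matrix()
    print('tcp',np.round(s['tcp_pos'],1),'t',s['time_s'],'toolx',M[:,0].round(3),'z',M[:,2].round(3),'q',np.round(s['q'],2),'F',np.round(s['ft_force'],1),'Tq',np.round(s['torque'],2),'w',round(s['width'],1))
    print('delta cm',(M.T@(np.array(P)-s['tcp_pos'])/10).round(2))
E
python3 -c "
from h import *
delta([541,174,320]); print(np.array(ctrl.capture('wrist')['T_tool_cam']).round(3))"
```

```text
time_s: 1.03
tcp_pos: [359.8, -237.5, 321.7]
ee_rot: [0.986, 0.168, 0.0, 0.0]
ft_force: [0.8, -1.3, 0.3]
width: 85.8
time_s: 1.87
tcp_pos: [512.4, 113.0, 321.2]
ee_rot: [0.986, 0.168, 0.0, 0.0]
ft_force: [0.3, -0.7, 0.3]
width: 85.0
tcp [512.4 113.  321.2] t 1.8667 toolx [0.943 0.332 0.   ] z [ 0. -0. -1.] q [ 0.13  0.04  1.76 -0.    1.34  1.37] F [ 0.3 -0.7  0.3] Tq [-0.09  0.01 -0.04] w 85.0
delta cm [ 4.73 -4.8   0.12]
[[   0.      -0.959   -0.282   71.105]
 [   1.       0.       0.       0.724]
 [  -0.      -0.282    0.959 -142.943]
 [   0.       0.       0.       1.   ]]
```

```bash
python3 -m handwheel '[0.8,-0.8,0,0,0,0, 0.8,-0.8,0,0,0,0, 0.8,-0.8,0,0,0,0, 0.8,-0.8,0,0,0,0, 0.8,-0.8,0,0,0,0, 0.7,-0.8,0.1,0,0,0, 0,0,0,0,0,0, 0,0,0,0,0,0, 0,0,0,0,0,0, 0,0,0,0,0,0]'
python3 -c "
from h import *
c=save('wrist','w1'); delta([541,174,320])
print(proj(c,[541,174,214]))
im=cv2.imread('pics/w1.png'); cv2.imwrite('pics/w1v.png',im)"
```

```text
time_s: 2.75
tcp_pos: [540.4, 171.3, 320.2]
ee_rot: [0.986, 0.168, -0.0, 0.0]
ft_force: [0.2, -0.1, 0.4]
width: 85.7
tcp [540.4 171.3 320.3] t 2.8 toolx [ 0.944  0.331 -0.   ] z [-0. -0. -1.] q [ 0.23  0.13  1.67 -0.    1.34  1.46] F [ 0.4 -0.6  0. ] Tq [ 0.05  0.01 -0.02] w 85.5
delta cm [ 0.14 -0.23  0.03]
(np.float64(319.49001032879926), np.float64(236.68077073658435))
```

View pics/w1v.png

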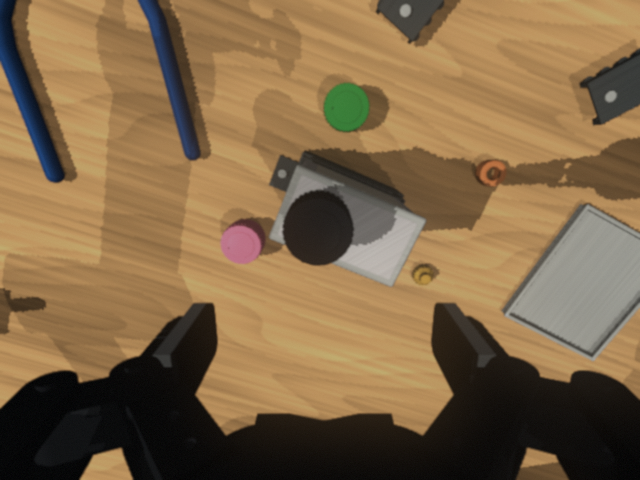

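The wrist view shows the black cap blob centred at (318,228), the pink cap at (241,243) and the green at (346,107). I fit the cap's silhouette next.

```bash
cat > fit.py <<'E'
from h import *
from scipy.optimize import least_squares
def fit(f,g,z1=214,guess=(541,174),thr=30,h=35):
    c=load(f); im=cv2.imread('pics/%s.png'%f).max(2)
    n,l,st,ce=cv2.connectedComponentsWithStats((im<thr).astype('uint8'))
    b=st[l[g[1],g[0]]]; print('blob',b)
    bb=np.array([b[0]-.5,b[1]-.5,b[0]+b[2]-.5,b[1]+b[3]-.5])
    a=np.linspace(0,6.283,73)
    def pb(p):
        q=np.array([proj(c,[p[0]+25.5*np.cos(t),p[1]+25.5*np.sin(t),z]) for t in a for z in(p[2],p[2]-h)])
        return np.r_[q.min(0),q.max(0)]
    r=least_squares(lambda p:pb(p)-bb,[*guess,z1]); r2=least_squares(lambda p:pb([*p,z1])-bb,guess)
    print('free z',r.x.round(1),r.fun.round(2),'fixed z',r2.x.round(1),r2.fun.round(2))
    return r2.x
if __name__=='__main__':
    fit('w1',(318,228)); fit('top1',(197,279),thr=45)
    c=load('w1')
    for u,v in((587,205),(507,312),(595,357)): print(atz(c,u,v,12).round(1))
    delta([541,174,320])
E
python3 fit.py
```

```text
blob [     0      0    640    480 256125]
free z [593.6 189.7 433. ] [ 27.9  -24.94 -28.38  38.71] fixed z [541.2 174.1] [ 284.03  193.4  -284.08 -209.46]
blob [     0      0    640    480 305002]
free z [ 453.5  -12.2 1079.5] [ 35.91 -41.06 -36.8   33.79] fixed z [616.5 -29.5] [ 304.44  223.59 -305.72 -223.9 ]
[ 634.9 -141.6   12. ]
[ 470.8 -117.6   12. ]
[ 449.3 -263.3   12. ]
tcp [540.4 171.3 320.3] t 2.8 toolx [ 0.944  0.331 -0.   ] z [-0. -0. -1.] q [ 0.23  0.13  1.67 -0.    1.34  1.46] F [ 0.4 -0.6  0. ] Tq [ 0.05  0.01 -0.02] w 85.5
delta cm [ 0.14 -0.23  0.03]
```

```bash
python3 - <<'E'
from fit import *
im=cv2.imread('pics/w1.png').max(2); print(im[228,275:365:3]); print(im[180:275:3,318])
for t in (50,60,70): fit('w1',(318,228),thr=t)
im=cv2.imread('pics/top1.png').max(2); print(im[279,175:222:2])
for t in(60,75):fit('top1',(197,279),thr=t)
E
```

```text
[150 153 166  60  42  42  43  42  41  39  39  42  38  40  38  38  39  37
  39  39  38  38  36  37  41  40  63 110 111 111]
[127 142 143 103  30  30  33  36  37  36  35  36  35  37  36  38  38  38
  40  41  42  42  43  42  44  44  44  48  66 181 180 186]
blob [ 284  191   69   73 3893]
free z [540.9 175.3 200.8] [ 0.23 -0.24 -0.23  0.22] fixed z [544.1 176.2] [-1.58 -2.01  1.58  2.1 ]
blob [ 284  191   69   73 3989]
free z [540.9 175.3 200.8] [ 0.23 -0.24 -0.23  0.22] fixed z [544.1 176.2] [-1.58 -2.01  1.58  2.1 ]
blob [ 283  190   71   75 4087]
free z [542.7 175.8 208.2] [ 0.24 -0.24 -0.24  0.23] fixed z [544.2 176.2] [-0.58 -1.04  0.58  1.07]
[132 131 124  67  51  49  50  50  48  49  49  49  47  48  48  46  48  46
  43  68  96  98  97  98]
blob [182 265  31  29 713]
free z [551.8 194.7 125.4] [ 0.08 -0.08 -0.08  0.09] fixed z [542.2 176.7] [-1.36 -1.47  1.41  1.48]
blob [181 264  33  31 772]
free z [544.9 181.8 189. ] [ 0.05 -0.05 -0.05  0.06] fixed z [542.2 176.7] [-0.38 -0.47  0.4   0.48]
```

```bash
python3 -m handwheel '[0.1,-0.1,0.5,0,0,0, 0.1,-0.1,1,0,0,0, 0.1,-0.1,2,0,0,0, 0.1,-0.05,2,0,0,0, 0.08,0,2,0,0,0, 0,0,1.5,0,0,0, 0,0,0,0,0,0, 0,0,0,0,0,0, 0,0,0,0,0,0, 0,0,0,0,0,0]'
python3 - <<'E'
from fit import *
c=save('wrist','w2'); delta([543.7,176.3,179])
im=c['pixels'].max(2)
u,v=map(int,proj(c,[543.7,176.3,214])); print(u,v,im[v,u])
for t in(55,65): fit('w2',(u,v),thr=t,guess=(543,176))
E
```

```text
time_s: 3.63
tcp_pos: [544.9, 177.0, 231.7]
ee_rot: [0.986, 0.168, 0.001, -0.0]
ft_force: [0.1, 0.6, 0.6]
width: 85.2
tcp [544.9 177.  231.8] t 3.6833 toolx [0.944 0.331 0.003] z [ 0.003  0.001 -1.   ] q [0.24 0.21 1.76 0.   1.17 1.47] F [-0.9  0.6 -0.1] Tq [-0.05 -0.    0.02] w 85.5
delta cm [-0.15  0.02  5.28]
322 292 32
blob [ 272  225  102  112 8831]
free z [541.5 175.6 207. ] [-0.15  0.16  0.15 -0.14] fixed z [544.2 176.6] [-2.35 -1.95  2.36  2.14]
blob [ 272  224  103  114 8970]
free z [542.5 175.7 209.5] [-0.4   0.42  0.4  -0.38] fixed z [544.3 176.3] [-1.86 -0.96  1.86  1.13]
```

```bash
python3 -m handwheel '[-0.1,0,0.5,0,0,0, 0,0,0.7,0,0,0, 0,0,0.8,0,0,0, 0,0,0.8,0,0,0, 0,0,0.8,0,0,0, 0,0,0.8,0,0,0, 0,0,0.5,0,0,0, 0,0,0.3,0,0,0, 0,0,0,0,0,0, 0,0,0,0,0,0]'
python3 -c "
from h import *
delta([543.7,176.3,179])"
python3 -m handwheel '[0,0,0,0,0,0,0,0,0,0,0,0,0,0,0,0,0,0,0,0,0,0,0,0,0,0,0,0,0,0,0,0,0,0,0,0,0,0,0,0,0,0,0,0,0,0,0,0,0,0,0,0,0,0,0,0,0,0,0,0]' 0.64
python3 -c "
from h import *
delta([543.7,176.3,179])"
```

```text
time_s: 4.52
tcp_pos: [543.0, 176.4, 178.1]
ee_rot: [0.986, 0.168, -0.0, 0.0]
ft_force: [-0.0, 0.1, 0.8]
width: 85.2
tcp [543.  176.4 178.1] t 4.5167 toolx [ 0.943  0.331 -0.   ] z [-0. -0. -1.] q [ 0.24  0.26  1.81 -0.    1.07  1.47] F [-0.   0.1  0.8] Tq [ 0.02 -0.06 -0.03] w 85.2
delta cm [ 0.06  0.03 -0.09]
time_s: 5.35
tcp_pos: [543.0, 176.4, 178.2]
ee_rot: [0.986, 0.168, -0.0, -0.0]
ft_force: [-0.5, -0.2, 0.9]
width: 55.2
tcp [543.  176.4 178.2] t 5.35 toolx [ 0.943  0.331 -0.   ] z [-0. -0. -1.] q [0.24 0.26 1.81 0.   1.07 1.47] F [-0.5 -0.2  0.9] Tq [-0.02  0.02  0.01] w 55.2
delta cm [ 0.07  0.03 -0.08]
```

```bash
python3 -m handwheel '[0,0,0,0,0,0,0,0,0,0,0,0,0,0,0,0,0,0,0,0,0,0,0,0,0,0,0,0,0,0,0,0,0,0,0,0,0,0,0,0,0,0,0,0,0,0,0,0,0,0,0,0,0,0,0,0,0,0,0,0]' 0.61
python3 -c "
from h import *
delta([543.7,176.3,179])"
```

```text
time_s: 6.18
tcp_pos: [543.0, 176.4, 178.3]
ee_rot: [0.986, 0.168, -0.0, -0.0]
ft_force: [-0.7, -0.0, -0.2]
width: 52.0
tcp [543.  176.4 178.3] t 6.1833 toolx [ 0.943  0.331 -0.   ] z [-0.  0. -1.] q [0.24 0.26 1.81 0.   1.07 1.47] F [-0.7 -0.  -0.2] Tq [ 0.11  0.03 -0.02] w 52.0
delta cm [ 0.06  0.04 -0.07]
```

```bash
python3 -c "
from h import *
c=save('wrist','w3')"
```

```text
(no output)
```

View pics/w3.png

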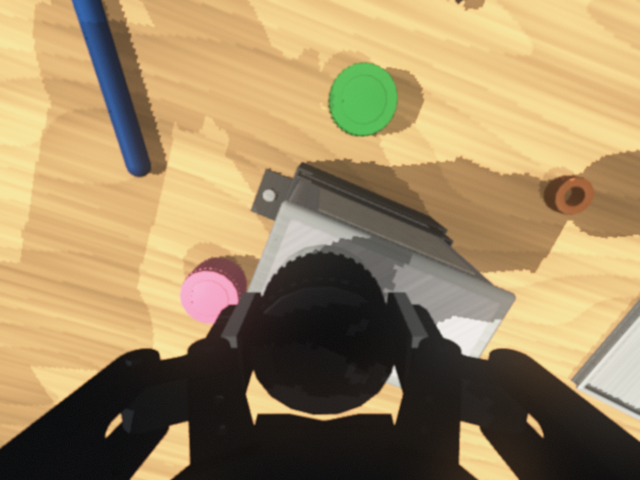

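The cap sits centred between the pads (inner faces at columns 258 and 392, cap centre at about 322), with no side force. Closing the grip.

```bash
python3 -m handwheel '[0,0,0,0,0,0,0,0,0,0,0,0,0,0,0,0,0,0,0,0,0,0,0,0,0,0,0,0,0,0,0,0,0,0,0,0,0,0,0,0,0,0,0,0,0,0,0,0,0,0,0,0,0,0,0,0,0,0,0,0]' 0.4
python3 -c "
from h import *
delta([543.7,176.3,179])"
```

```text
time_s: 7.07
tcp_pos: [543.2, 176.4, 178.5]
ee_rot: [0.986, 0.168, 0.0, 0.0]
ft_force: [-0.7, -0.5, 3.3]
width: 49.5
tcp [543.2 176.4 178.5] t 7.0667 toolx [0.943 0.331 0.001] z [ 0.001 -0.    -1.   ] q [ 0.24  0.26  1.81 -0.    1.07  1.47] F [-0.7 -0.5  3.3] Tq [-0.06  0.1  -0.  ] w 49.5
delta cm [ 0.04  0.02 -0.05]
```

```bash
python3 -m handwheel '[0,0,0.05,0,0,0,0,0,0.05,0,0,0,0,0,0.05,0,0,0,0,0,0.05,0,0,0,0,0,0.05,0,0,0,0,0,0.05,0,0,0,0,0,0,0,0,0,0,0,0,0,0,0,0,0,0,0,0,0,0,0,0,0,0,0]'
python3 -c "
from h import *
delta([543.7,176.3,179])"
```

```text
time_s: 7.9
tcp_pos: [543.3, 176.4, 176.0]
ee_rot: [0.986, 0.168, 0.0, 0.0]
ft_force: [-1.9, -0.8, 7.5]
width: 49.1
tcp [543.3 176.4 176. ] t 7.9 toolx [0.943 0.332 0.   ] z [ 0.001 -0.    -1.   ] q [ 0.24  0.26  1.81 -0.    1.07  1.47] F [-1.9 -0.8  7.5] Tq [-0.14  0.28 -0.01] w 49.1
delta cm [ 0.04  0.02 -0.3 ]
```

```bash
python3 -m handwheel '[0,0,0.05,0,0,0,0,0,0.05,0,0,0,0,0,0.05,0,0,0,0,0,0.05,0,0,0,0,0,0.05,0,0,0,0,0,0,0,0,0,0,0,0,0,0,0,0,0,0,0,0,0,0,0,0,0,0,0,0,0,0,0,0,0]'
python3 -c "
from h import *
delta([543.7,176.3,179])"
```

```text
time_s: 8.73
tcp_pos: [543.3, 176.4, 174.4]
ee_rot: [0.986, 0.168, 0.0, 0.0]
ft_force: [-3.4, -1.6, 11.6]
width: 49.3
tcp [543.3 176.4 174.4] t 8.7333 toolx [0.943 0.332 0.001] z [ 0.001 -0.    -1.   ] q [ 0.24  0.27  1.81 -0.    1.06  1.47] F [-3.4 -1.6 11.6] Tq [-0.27  0.52 -0.01] w 49.3
delta cm [ 0.03  0.02 -0.46]
```

```bash
python3 -m handwheel '[-0.03,0,0.05,0,0,0,-0.03,0,0.05,0,0,0,0,0,0.05,0,0,0,0,0,0.05,0,0,0,0,0,0.05,0,0,0,0,0,0,0,0,0,0,0,0,0,0,0,0,0,0,0,0,0,0,0,0,0,0,0,0,0,0,0,0,0]'
python3 -c "
from h import *
delta([543.7,176.3,179])"
```

```text
time_s: 9.57
tcp_pos: [543.4, 176.4, 173.3]
ee_rot: [0.986, 0.168, 0.001, 0.0]
ft_force: [-5.1, -1.7, 15.8]
width: 48.9
tcp [543.4 176.4 173.3] t 9.5667 toolx [0.943 0.332 0.002] z [ 0.002  0.    -1.   ] q [ 0.24  0.27  1.81 -0.    1.06  1.47] F [-5.1 -1.7 15.8] Tq [-0.24  0.65  0.03] w 48.9
delta cm [ 0.02  0.02 -0.57]
```

```bash
python3 -m handwheel '[-0.03,0,0,0,0,0,-0.03,0,0,0,0,0,-0.03,0,0,0,0,0,-0.03,0,0,0,0,0,0,0,0,0,0,0,0,0,0,0,0,0,0,0,0,0,0,0,0,0,0,0,0,0,0,0,0,0,0,0,0,0,0,0,0,0]'
python3 -c "
from h import *
delta([543.7,176.3,179])"
```

```text
time_s: 10.4
tcp_pos: [543.4, 176.4, 173.4]
ee_rot: [0.986, 0.168, 0.003, -0.0]
ft_force: [-1.5, -0.8, 13.7]
width: 49.1
tcp [543.4 176.4 173.4] t 10.4 toolx [0.943 0.332 0.005] z [ 0.005  0.001 -1.   ] q [0.24 0.27 1.82 0.   1.06 1.47] F [-1.5 -0.8 13.7] Tq [-0.12  0.3   0.07] w 49.1
delta cm [ 0.03  0.02 -0.56]
```

```bash
python3 -m handwheel '[-0.03,0,0.05,0,0,0,-0.03,0,0.05,0,0,0,-0.03,0,0.05,0,0,0,-0.03,0,0.05,0,0,0,0,0,0.05,0,0,0,0,0,0,0,0,0,0,0,0,0,0,0,0,0,0,0,0,0,0,0,0,0,0,0,0,0,0,0,0,0]'
python3 -c "
from h import *
delta([543.7,176.3,179])"
```

```text
time_s: 11.23
tcp_pos: [543.5, 176.4, 173.0]
ee_rot: [0.986, 0.168, 0.004, -0.0]
ft_force: [-3.8, -0.8, 21.3]
width: 49.1
tcp [543.5 176.4 173. ] t 11.2333 toolx [0.943 0.331 0.008] z [ 0.008  0.002 -1.   ] q [0.24 0.26 1.82 0.   1.05 1.47] F [-3.8 -0.8 21.3] Tq [-0.1   0.53  0.03] w 49.1
delta cm [ 0.02  0.02 -0.6 ]
```

Only 0.4 mm of travel for 7.6 N, so the teeth are standing on one another. Turn anticlockwise and then check the force.

```bash
python3 -m handwheel '[-0.03,0,0,0,0,-1,-0.03,0,0,0,0,-2,0,0,0,0,0,-3,0,0,0,0,0,-3,0,0,0,0,0,-3,0,0,0,0,0,-3,0,0,0,0,0,-2,0,0,0,0,0,-1,0,0,0,0,0,0,0,0,0,0,0,0]'
python3 -c "
from h import *
delta([543.7,176.3,179])"
```

```text
time_s: 12.07
tcp_pos: [543.6, 176.1, 172.8]
ee_rot: [0.947, 0.32, 0.005, 0.0]
ft_force: [-1.6, -0.6, 19.1]
width: 49.2
tcp [543.6 176.1 172.8] t 12.0667 toolx [0.795 0.607 0.009] z [ 0.009  0.002 -1.   ] q [ 0.24  0.26  1.82 -0.    1.05  1.16] F [-1.6 -0.6 19.1] Tq [-0.13  0.25 -0.05] w 49.2
delta cm [ 0.02 -0.01 -0.62]
```

```bash
python3 -m handwheel '[0,0,0,0,0,-1,0,0,0,0,0,-2,0,0,0,0,0,-3,0,0,0,0,0,-3,0,0,0,0,0,-2,0,0,0,0,0,-1,0,0,0,0,0,0,0,0,0,0,0,0,0,0,0,0,0,0,0,0,0,0,0,0]'
python3 -c "
from h import *
delta([543.7,176.3,179])"
```

```text
time_s: 12.9
tcp_pos: [543.7, 176.0, 172.3]
ee_rot: [0.909, 0.418, 0.005, 0.001]
ft_force: [0.2, -0.7, 17.2]
width: 49.2
tcp [543.7 176.  172.3] t 12.9 toolx [0.651 0.759 0.008] z [ 0.01   0.002 -1.   ] q [ 0.24  0.26  1.82 -0.    1.05  0.95] F [ 0.2 -0.7 17.2] Tq [-0.17  0.04  0.01] w 49.2
delta cm [ 0.03 -0.02 -0.67]
```

```bash
python3 -m handwheel '[-0.02,-0.01,0.05,0,0,-1,-0.02,-0.01,0.05,0,0,-1,-0.01,-0.01,0.05,0,0,-1,0,0,0.03,0,0,0,0,0,0,0,0,0,0,0,0,0,0,0,0,0,0,0,0,0,0,0,0,0,0,0,0,0,0,0,0,0,0,0,0,0,0,0]'
python3 -c "
from h import *
delta([543.7,176.3,179])"
```

```text
time_s: 13.73
tcp_pos: [543.8, 175.9, 171.3]
ee_rot: [0.897, 0.441, 0.005, 0.001]
ft_force: [-0.1, -0.6, 18.8]
width: 49.2
tcp [543.8 175.9 171.3] t 13.7333 toolx [0.611 0.792 0.009] z [ 0.011  0.002 -1.   ] q [ 0.24  0.26  1.82 -0.    1.04  0.89] F [-0.1 -0.6 18.8] Tq [-0.15  0.09 -0.01] w 49.2
delta cm [ 0.03 -0.03 -0.77]
```

```bash
python3 -m handwheel '[-0.02,-0.01,0.05,0,0,-1,0,0,0,0,0,-3,0,0,0,0,0,-3,0,0,0,0,0,-3,0,0,0,0,0,-3,0,0,0,0,0,-3,0,0,0,0,0,-3,0,0,0,0,0,-1,0,0,0,0,0,0,0,0,0,0,0,0]'
python3 -c "
from h import *
delta([543.7,176.3,179])"
```

```text
time_s: 14.57
tcp_pos: [544.1, 176.3, 171.1]
ee_rot: [0.807, 0.59, 0.006, 0.002]
ft_force: [-0.1, -0.0, 18.5]
width: 49.3
tcp [544.1 176.3 171.1] t 14.5667 toolx [0.303 0.953 0.007] z [ 0.012  0.003 -1.   ] q [0.24 0.26 1.82 0.   1.04 0.55] F [-0.1 -0.  18.5] Tq [-0.   -0.01 -0.08] w 49.3
delta cm [-0.01 -0.03 -0.79]
```

```bash
python3 -m handwheel '[0,0,0,0,0,-1,0,0,0,0,0,-3,0,0,0,0,0,-3,0,0,0,0,0,-3,0,0,0,0,0,-3,0,0,0,0,0,-3,0,0,0,0,0,-3,0,0,0,0,0,-1,0,0,0,0,0,0,0,0,0,0,0,0]'
python3 -c "
from h import *
delta([543.7,176.3,179])"
```

```text
time_s: 15.4
tcp_pos: [544.2, 176.7, 171.1]
ee_rot: [0.693, 0.721, 0.006, 0.003]
ft_force: [0.7, 1.5, 18.2]
width: 48.7
tcp [544.2 176.7 171.1] t 15.4 toolx [-0.041  0.999  0.003] z [ 0.013  0.004 -1.   ] q [0.24 0.26 1.82 0.   1.04 0.2 ] F [ 0.7  1.5 18.2] Tq [ 0.1  -0.07 -0.06] w 48.7
delta cm [-0.03 -0.04 -0.79]
```

```bash
python3 -m handwheel '[0,0,0,0,0,-1,0,0,0,0,0,-3,0,0,0,0,0,-3,0,0,0,0,0,-3,0,0,0,0,0,-3,0,0,0,0,0,-3,0,0,0,0,0,-3,0,0,0,0,0,-3,0,0,0,0,0,-1,0,0,0,0,0,0]'
python3 -c "
from h import *
delta([543.7,176.3,179])"
```

```text
time_s: 16.23
tcp_pos: [544.2, 176.9, 171.1]
ee_rot: [0.535, 0.845, 0.005, 0.004]
ft_force: [0.3, 0.9, 18.5]
width: 49.3
tcp [544.2 176.9 171.1] t 16.2333 toolx [-0.428  0.904 -0.001] z [ 0.013  0.004 -1.   ] q [ 0.24  0.26  1.82  0.    1.04 -0.21] F [ 0.3  0.9 18.5] Tq [ 0.24 -0.04 -0.07] w 49.3
delta cm [-0.03 -0.06 -0.79]
```

```bash
python3 -m handwheel '[0,0.04,-0.12,0,0,0,0,0.04,-0.12,0,0,0,0,0.04,-0.12,0,0,0,0,0.04,-0.12,0,0,0,0,0.04,-0.12,0,0,0,0,0.04,-0.12,0,0,0,0,0.04,-0.12,0,0,0,0,0.04,-0.12,0,0,0,-0.05,0.04,-0.12,0,0,0,0,0.04,-0.12,0,0,0]'
python3 -c "
from h import *
delta([543.7,176.3,179])"
```

```text
time_s: 17.07
tcp_pos: [543.9, 176.8, 178.4]
ee_rot: [0.535, 0.845, 0.001, 0.001]
ft_force: [-0.0, 1.5, 3.4]
width: 49.2
tcp [543.9 176.8 178.4] t 17.0667 toolx [-0.428  0.904 -0.   ] z [ 0.003  0.001 -1.   ] q [ 0.24  0.26  1.81  0.    1.07 -0.2 ] F [-0.   1.5  3.4] Tq [ 0.08 -0.05  0.04] w 49.2
delta cm [-0.04 -0.04 -0.06]
```

```bash
python3 -m handwheel '[0,0,-0.06,0,0,0,0,0,-0.06,0,0,0,0,0,-0.06,0,0,0,0,0,-0.06,0,0,0,0,0,-0.06,0,0,0,0,0,-0.06,0,0,0,0,0,-0.04,0,0,0,0,0,0,0,0,0,0,0,0,0,0,0,0,0,0,0,0,0]'
python3 -c "
from h import *
delta([543.7,176.3,179])"
```

```text
time_s: 17.9
tcp_pos: [542.4, 175.9, 181.0]
ee_rot: [0.535, 0.845, -0.0, -0.0]
ft_force: [2.3, -0.9, 0.5]
width: 49.0
tcp [542.4 175.9 181. ] t 17.9 toolx [-0.428  0.904 -0.   ] z [-0.001 -0.001 -1.   ] q [ 0.24  0.26  1.81 -0.    1.08 -0.2 ] F [ 2.3 -0.9  0.5] Tq [-0.02 -0.35  0.02] w 49.0
delta cm [-0.02  0.14  0.2 ]
```

It came up freely (181 mm, no pull), so the cap is unlocked. Lifting straight up.

```bash
python3 -m handwheel '[0,0,-0.1,0,0,0,0,0,-0.2,0,0,0,0,0,-0.4,0,0,0,0,0,-0.5,0,0,0,0,0,-0.8,0,0,0,0,0,-0.8,0,0,0,0,0,-0.8,0,0,0,0,0,-0.8,0,0,0,0,0,-0.8,0,0,0,0,0,-0.8,0,0,0]'
python3 -c "
from h import *
delta([540,-203,260]); save('side','s2')
im=cv2.imread('pics/s2.png')[110:310,140:400]; cv2.imwrite('pics/s2c.png',cv2.resize(im,None,fx=2.5,fy=2.5))"
```

```text
time_s: 18.73
tcp_pos: [542.6, 176.3, 242.7]
ee_rot: [0.535, 0.845, 0.0, 0.0]
ft_force: [0.4, 0.7, -0.8]
width: 49.2
tcp [542.6 176.3 242.7] t 18.7333 toolx [-0.428  0.904  0.   ] z [ 0.  0. -1.] q [ 0.24  0.19  1.75  0.    1.19 -0.2 ] F [ 0.4  0.7 -0.8] Tq [-0.01 -0.01  0.01] w 49.2
delta cm [-34.17 -16.48  -1.74]
```

View pics/s2c.png

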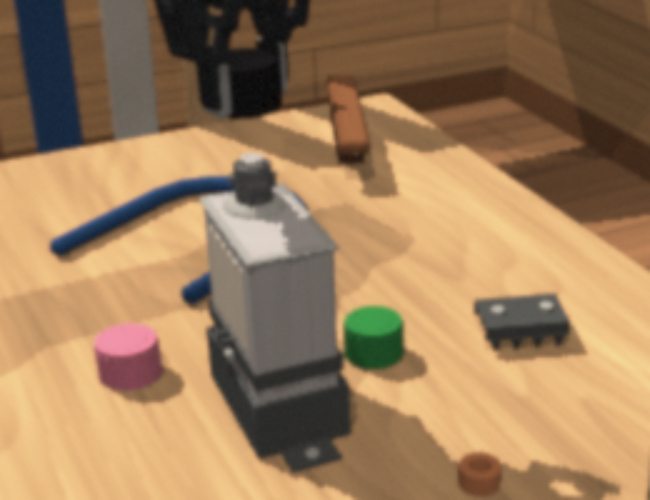

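The cap is in the fingers at crop (240,85), clear of the bare neck at (252,175). Carrying it to the tray.

```bash
python3 -m handwheel '[-0.6,-0.3,0,0,0,0,-1.2,-0.6,0,0,0,0,-1.8,-0.9,0,0,0,0,-2,-0.95,0,0,0,0,-2,-0.95,0,0,0,0,-2,-0.95,0,0,0,0,-2,-0.95,0,0,0,0,-2,-0.95,0,0,0,0,-2,-0.95,0,0,0,0,-2,-0.95,0,0,0,0]'
python3 -m handwheel '[-2,-0.95,0.5,0,0,0,-2,-0.95,1,0,0,0,-2,-0.95,2,0,0,0,-2,-0.95,2,0,0,0,-2,-0.95,2,0,0,0,-2,-0.95,2,0,0,0,-2,-0.95,2,0,0,0,-1.6,-0.8,2,0,0,0,-0.6,-0.3,1.5,0,0,0,-0.2,-0.1,1,0,0,0]'
python3 -c "
from h import *
delta([540,-203,2.5])"
```

```text
time_s: 19.62
tcp_pos: [540.4, -21.2, 240.5]
ee_rot: [0.535, 0.845, -0.001, -0.001]
ft_force: [0.1, -0.2, -0.5]
width: 49.1
time_s: 20.45
tcp_pos: [538.3, -202.6, 78.7]
ee_rot: [0.536, 0.844, -0.001, -0.002]
ft_force: [-0.5, 0.6, 0.1]
width: 48.9
tcp [ 538.3 -202.6   78.7] t 20.45 toolx [-0.426  0.905  0.003] z [-0.004  0.001 -1.   ] q [-0.44  0.41  1.85 -0.    0.89 -0.87] F [-0.5  0.6  0.1] Tq [ 0.01  0.01 -0.01] w 48.9
delta cm [-0.13  0.16  7.62]
```

```bash
python3 -m handwheel '[0,0,0.5,0,0,0,0,0,0.8,0,0,0,0,0,1,0,0,0,0,0,1,0,0,0,0,0,1,0,0,0,0,0,0.8,0,0,0,0,0,0.6,0,0,0,0,0,0.4,0,0,0,0,0,0.2,0,0,0,0,0,0,0,0,0]'
python3 -c "
from h import *
delta([540,-203,2.5]); save('side','s3'); c=load('s3')
im=cv2.imread('pics/s3.png')[230:480,230:490]; cv2.imwrite('pics/s3c.png',cv2.resize(im,None,fx=2.4,fy=2.4))"
```

```text
time_s: 21.28
tcp_pos: [540.8, -200.7, 18.0]
ee_rot: [0.535, 0.845, -0.0, -0.0]
ft_force: [-0.3, -0.2, -0.1]
width: 49.1
tcp [ 540.8 -200.7   18. ] t 21.2833 toolx [-0.428  0.904  0.001] z [-0.001  0.    -1.   ] q [-0.43  0.5   1.86 -0.    0.78 -0.87] F [-0.3 -0.2 -0.1] Tq [ 0.02 -0.    0.01] w 49.1
delta cm [-0.18 -0.17  1.55]
```

View pics/s3c.png

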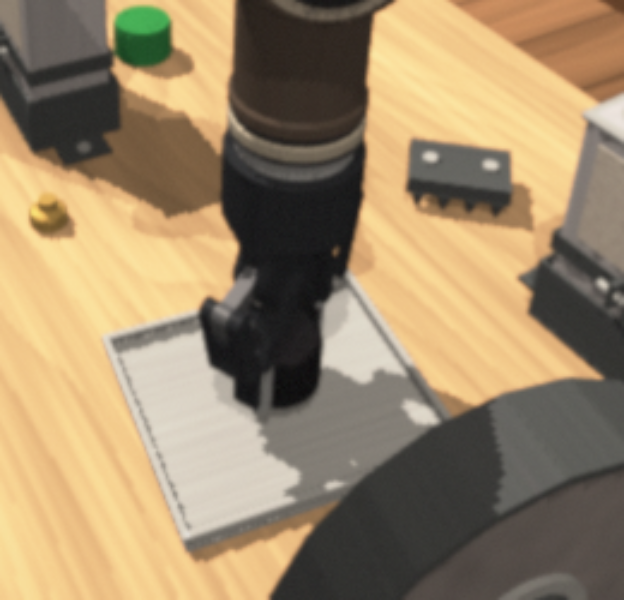

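The cap is upright over the middle of the tray (cap base at crop (285,400)). Lowering slowly until contact.

```bash
python3 -m handwheel '[0,0,0.15,0,0,0,0,0,0.15,0,0,0,0,0,0.15,0,0,0,0,0,0.15,0,0,0,0,0,0.15,0,0,0,0,0,0.15,0,0,0,0,0,0.15,0,0,0,0,0,0.15,0,0,0,0,0,0.05,0,0,0,0,0,0,0,0,0]'
python3 -c "
from h import *
delta([540,-203,2.5])"
```

```text
time_s: 22.17
tcp_pos: [540.8, -200.8, 5.7]
ee_rot: [0.535, 0.845, -0.0, -0.0]
ft_force: [0.1, 0.6, -0.6]
width: 49.2
tcp [ 540.8 -200.8    5.7] t 22.1667 toolx [-0.428  0.904  0.   ] z [-0.  0. -1.] q [-0.43  0.52  1.86  0.    0.76 -0.87] F [ 0.1  0.6 -0.6] Tq [ 0.05 -0.01  0.01] w 49.2
delta cm [-0.17 -0.16  0.32]
```

```bash
python3 -m handwheel '[0,0,0.05,0,0,0,0,0,0.05,0,0,0,0,0,0.05,0,0,0,0,0,0.05,0,0,0,0,0,0.05,0,0,0,0,0,0.05,0,0,0,0,0,0,0,0,0,0,0,0,0,0,0,0,0,0,0,0,0,0,0,0,0,0,0]'
python3 -c "
from h import *
delta([540,-203,2.5])"
```

```text
time_s: 23.0
tcp_pos: [540.9, -200.9, 3.0]
ee_rot: [0.535, 0.845, 0.0, -0.0]
ft_force: [0.2, 0.6, -0.5]
width: 49.0
tcp [ 540.9 -200.9    3. ] t 23.0 toolx [-0.428  0.904  0.   ] z [-0.  0. -1.] q [-0.43  0.53  1.86  0.    0.75 -0.87] F [ 0.2  0.6 -0.5] Tq [ 0.03 -0.01  0.01] w 49.0
delta cm [-0.15 -0.18  0.05]
```

```bash
python3 -m handwheel '[0,0,0.05,0,0,0,0,0,0.05,0,0,0,0,0,0.05,0,0,0,0,0,0.05,0,0,0,0,0,0,0,0,0,0,0,0,0,0,0,0,0,0,0,0,0,0,0,0,0,0,0,0,0,0,0,0,0,0,0,0,0,0,0]'
python3 -c "
from h import *
delta([540,-203,2.5])"
```

```text
time_s: 23.83
tcp_pos: [541.1, -200.9, 2.8]
ee_rot: [0.535, 0.845, -0.0, -0.0]
ft_force: [-4.2, 1.9, 11.2]
width: 49.0
tcp [ 541.1 -200.9    2.8] t 23.8333 toolx [-0.428  0.904  0.   ] z [-0.001  0.    -1.   ] q [-0.43  0.53  1.86 -0.    0.75 -0.87] F [-4.2  1.9 11.2] Tq [ 0.19  0.77 -0.07] w 49.0
delta cm [-0.15 -0.19  0.03]
```

```bash
python3 -m handwheel '[0,0,-0.05,0,0,0,0,0,-0.05,0,0,0,0,0,-0.06,0,0,0,0,0,0,0,0,0,0,0,0,0,0,0,0,0,0,0,0,0,0,0,0,0,0,0,0,0,0,0,0,0,0,0,0,0,0,0,0,0,0,0,0,0]'
python3 -m handwheel '[0,0,0,0,0,0,0,0,0,0,0,0,0,0,0,0,0,0,0,0,0,0,0,0,0,0,0,0,0,0,0,0,0,0,0,0,0,0,0,0,0,0,0,0,0,0,0,0,0,0,0,0,0,0,0,0,0,0,0,0]' 0.95
python3 -m handwheel '[0,0,-0.3,0,0,0,0,0,-0.5,0,0,0,0,0,-1,0,0,0,0,0,-1.5,0,0,0,0,0,-2,0,0,0,0,0,-2,0,0,0,0,0,-2,0,0,0,0,0,-2,0,0,0,0,0,-2,0,0,0,0,0,-1,0,0,0]'
python3 -c "
from h import *
c=save('wrist','w4'); delta([540,-203,2.5])"
```

```text
time_s: 24.67
tcp_pos: [541.1, -200.9, 2.8]
ee_rot: [0.535, 0.845, -0.0, -0.0]
ft_force: [-0.6, 0.7, 5.2]
width: 49.4
time_s: 25.5
tcp_pos: [541.0, -200.9, 2.6]
ee_rot: [0.535, 0.845, -0.0, 0.0]
ft_force: [-0.7, -0.3, -0.3]
width: 81.1
time_s: 26.33
tcp_pos: [542.8, -201.7, 149.6]
ee_rot: [0.535, 0.845, 0.0, 0.003]
ft_force: [0.6, 0.7, 0.3]
width: 81.4
tcp [ 543.7 -202.1  150.7] t 26.3833 toolx [-0.428  0.904 -0.006] z [ 0.007 -0.003 -1.   ] q [-0.43  0.31  1.81  0.    1.01 -0.87] F [-0.1  0.4  1.1] Tq [ 0.01 -0.01 -0.01] w 81.1
delta cm [ 0.16 -0.45 14.82]
```

View pics/w4.png

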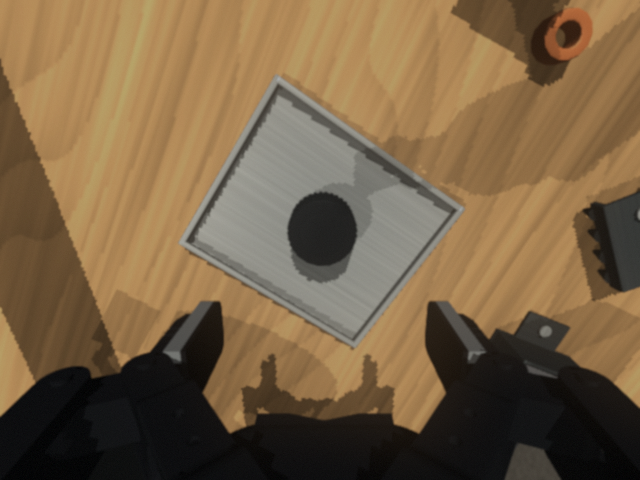

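The cap stands upright, rim down and let go, at (322,230), near the middle of the tray (corners (280,78), (462,208), (355,346) and (183,243)). Handing in after a short rest.

```bash
python3 -m handwheel '[0,0,0,0,0,0,0,0,0,0,0,0,0,0,0,0,0,0,0,0,0,0,0,0,0,0,0,0,0,0,0,0,0,0,0,0,0,0,0,0,0,0,0,0,0,0,0,0,0,0,0,0,0,0,0,0,0,0,0,0]'
python3 -c "
from h import *
c=load('w4'); print('cap',atz(c,322,229,38).round(0),'tray',np.mean([atz(c,*p,12) for p in((280,78),(462,208),(355,346),(183,243))],0).round(0))
print(ctrl.sign_off())"
```

```text
time_s: 27.22
tcp_pos: [541.0, -200.9, 145.6]
ee_rot: [0.535, 0.845, 0.0, 0.0]
ft_force: [-0.1, -0.9, -0.1]
width: 81.0
cap [ 539. -198.   38.] tray [ 540. -202.   12.]
the job is handed in; nothing more can be done
None
```

The black cap is off the near tin and stands the right way up in the drip tray. I handed the job in at about 27 s of the 64 s allowed; no verdict came back.

- **Opening:** I pressed to about 19–21 N. The highest reading was 21.3 N down with about 4 N sideways, against the 35 N limit. The teeth first stood on one another, so I turned anticlockwise until the cap sank. I then kept turning, 96° in all, and it came off without any pull.
- **Placing:** I lowered the cap gripped until it touched the tray floor, with about 11 N on contact. I eased that to 5 N, opened the fingers and moved up clear.
- **Last checks:** The final wrist picture puts the cap at about (539, -198) mm and the tray centre at (540, -202) mm. The cap looked upright and free, and the gripper was touching nothing.
- **Bystanders:** I never moved near them. They looked in place in the pictures I took, but I did not re-measure them.
- **One disagreement:** With the cap's height left free, the silhouette fits put its top 4–13 mm lower in the wrist pictures and up to about 90 mm off in the top one, against 214 mm from the given sizes. I used the given sizes, and contact with the cap and the tray floor came where they predicted.

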